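# Sort the loose sink parts on the cupboard floor

### The arm

A 6-joint arm with a two-finger parallel gripper is mounted at the origin on the work surface. World frame = base frame: x ahead of the robot, y to its left, z up, the work surface at z = 0. Lengths are in m, angles in rad, forces in N, time in s.
With the tool pointing down it reaches from about 0.25 to 0.775 m from the base axis. Payload 4 kg.
Tool frame: the origin (TCP) lies on the centre line of the jaws, within the pads' length; the fingertips stand 25 mm ahead of it and the grasp point (between the pads) lies 6 mm ahead of it; z points along the fingers, y is the line along which they close (so a half turn about z gives the same grasp; the last joint's range is limited). The gripper opens to 85 mm and grips with 20 to 120 N. Pads are 22 mm wide; open, the fingers measure 114 mm over their backs; the gripper's body (76 mm by 85 mm) begins 54 mm behind the grasp point. The pads swing forward as they close: fully open they stand 13 mm farther back than shut.
Start: joints at [1.052, 0.087, 1.371, -0, 1.684, -0.103], TCP at [0.222, 0.503, 0.256] pointing down, gripper open.
Joint ranges: [-3.1, 3.1], [-0.76, 2.03], [0.27, 2.55], [-1.08, 4.22], [0.17, 2.65], [-2.57, 2.57]. Speed limits (rad/s): [2.79, 2.79, 3.14, 3.14, 3.14, 3.14].

### API

Orientations are given as a unit quaternion [w, x, y, z].
In Python, from rig import bot gives the robot as it stands. The module is installed in compiled form; this text tells all that it offers.
- The arm moves only by the tool drive_tool, never from a script. Its argument "series" is a list of rows, each an object with "translation": the shift along the world's x, y, z in mm, a list of three; "spin": the turn about the world's z in degrees; "grip": the opening, from 0 (shut) to 1 (fully open). In form: [{"translation": [tx, ty, tz], "spin": spin, "grip": grip}, ...]. A call has 1 to 12 rows; each row shifts and turns the commanded pose from where the row before left it; what a row does not reach is not made up. A row lasts 1/8 s, in which the tool goes at most 62.5 mm and 10.7 degrees, less where a joint would pass 70% of its speed; a pose out of reach is approached as far as the arm can. A call is refused whole if a number of a shift passes 62.5 or a number of a turn 10.7, either way. A call with a gripper value outside its range is refused whole. The fingers move at their own pace and stop on an object; "grip_force" is the grip in N (left out, the last holds). Time passes only in rows, so rows that do not move let the fingers close. It gives the time, the measured TCP pose, the force, the opening and the grip force at its end, in the units of the state.
- bot.get_state(): the state, without advancing time (a new reading comes with each control period).
- bot.get_image(name): name is "scene" or "side" or "wrist"; returns (picture, depth): 420x560x3 uint8, red, green, blue; 420x560 float32, m along the optical axis (not along the pixel's ray), 0 where there is no reading.
- bot.calibration(name): a dict with "K" (3x3 intrinsics, pixels), "world_from_camera" (4x4, takes a point from camera to world coordinates). Camera axes: x right, y down, z forward; pixel columns grow to the right and rows downward; lengths in m; the calibration is good to about 2 mm. A picture is of the moment at which its call begins: read the wrist's pose just before it. calibration takes no time and is no camera call; for the wrist camera it gives the pose at the moment of the call.
- bot.close_job(): hands the job in; it is judged then, once.
Trained networks look in the newest picture that a camera, given by its name, has taken for a name from the list of things; names that differ only in an ending like _2 or _b are one class to them, and where a whole thing is asked for, a point or a joint stands for the part that bears it (a point fixed in the world has none). Each returns a list of dicts, best first, with "p" (0 to 1); they miss things now and then, are a little off and sometimes report something else, mostly with a low value. They report only what shows in the picture. A call takes as long as a camera call. They do not tell look-alikes from the thing itself.
- bot.masks_of(camera, target): "region" (420x560 bool, what is visible of it).
- bot.place_of(camera, target): "point" ([x, y, z] in m, in world coordinates, good to about 4 mm: a listed point, or the origin of a listed thing).
The state is a dict: "time_s": time; "joint_pos": joint angles; "joint_velocities": joint speeds; "joint_torque": joint torques, N m; "position": TCP position; "ee_rot": TCP orientation; "wrist_force": force on the tool from outside, world axes, zero at the start; "moment": the same for the moment, N m; "gripper_width": opening from 0.0 (shut) to 1.0 (fully open); "grip_force": force on a finger pad.
Only numpy, scipy, OpenCV 4.12 (cv2) and the standard library are available. Lean on these libraries where they do the work, as an engineer would, in place of code of your own. Each camera call takes 0.05 s, during which the arm holds its last target. There are 200 camera calls.

### The job

Sort the five loose plumbing parts on the cupboard floor: both steel sink strainers go into the round upturned bucket lid, standing upright on their baskets; both white slip nuts into the square tub, each lying flat on its floor; and the brass valve into the oblong tray, lying on its floor with its lever on top. Set the parts down rather than dropping them, none on top of another, and leave the bleach bottle and the red-handled spanner where they are.

Things in the scene. Friction and masses are not known exactly. Their poses are not given: they have to be found in the camera images.
- strainer_a: One stainless steel sink basket strainer, standing upright: a tapered basket 50 mm across (42 mm at its foot, 22 mm high), above it a flat round flange 70 mm across (z 23 to 27 mm), and on the middle of that an upright round knob 16 mm in diameter from z 27 to 59 mm, by which it is picked up. Origin: centre of its underside; z axis up along the knob. About 120 g. The two strainers are alike.
- strainer_b: The other stainless steel sink basket strainer, standing upright: a tapered basket 50 mm across (42 mm at its foot, 22 mm high), above it a flat round flange 70 mm across (z 23 to 27 mm), and on the middle of that an upright round knob 16 mm in diameter from z 27 to 59 mm, by which it is picked up. Origin: centre of its underside; z axis up along the knob. About 120 g. The two strainers are alike.
- nut_a: One white plastic slip nut for a sink trap: a plain ring lying flat, 50 mm outside (52 mm over the ribs that are seen only), 38 mm hole, 22 mm high. Origin: centre of its underside; z axis along the hole. About 40 g. The two nuts are alike.
- nut_b: The other white plastic slip nut for a sink trap: a plain ring lying flat, 50 mm outside (52 mm over the ribs that are seen only), 38 mm hole, 22 mm high. Origin: centre of its underside; z axis along the hole. About 40 g. The two nuts are alike.
- valve: Brass ball valve lying on its side, its lever on top: a squarish body 70 mm long (along its x axis), 30 mm wide (28 mm in the middle, along y) and 30 mm high; over it a flat steel lever 12 mm wide at z 38 to 42 mm, from x = -9 mm to x = +37 mm. Grip it across its width, around body and lever. Origin: centre of its underside; z axis up. About 220 g.
- bucket_lid: Round grey plastic bucket lid lying upside down like a shallow dish: 220 mm across outside, 208 mm inside the rim, floor 4 mm thick, rim 15 mm high. Origin: centre of its underside. Fixed: it does not move.
- square_tub: Square open grey plastic tub, 150 x 150 mm outside, 40 mm high, walls 4 mm and floor 4 mm thick. Origin: centre of its underside; x and y along its sides. Fixed: it does not move.
- oblong_tray: Oblong open grey plastic tray, 110 mm (along its x) by 200 mm (along its y) outside, 25 mm high, walls 4 mm and floor 4 mm thick. Origin: centre of its underside. Fixed: it does not move.
- bleach_bottle: Upright white bleach bottle with a blue cap, 87 mm across, 252 mm high, loose, to be left alone. Origin: centre of its underside.
- spanner: Adjustable spanner with a red handle lying flat, 175 mm long along its x axis (from x = -43 to +132 mm, handle at the -x end), up to 40 mm wide, 12 mm thick, loose, to be left alone. Origin: on its underside, in the middle of the handle.
Mind the look-alikes: they are no part of the job. Leave any black or purple look-alike of the nut_b alone.

How it is judged:
By the outcome, as a careful person would: the job done as asked, in the order asked, and still so for the second after the job is handed in, with the robot touching nothing.
It also fails if it takes over 122 s, if anything falls off the work surface, if the arm or the gripper's body presses on something with over 40 N, if the wrist force passes 120 N, or if a joint passes its speed limit or range.

## Working session

There is one attempt and no reset: what is moved stays moved. The work goes in short steps, Python scripts to look and compute and a tool call to move; the robot and the scene stay as the last step left them, time stands still between calls to the robot, and variables do not carry over. Pictures are saved under pics/ and viewed, at most 14 in all, crops included, and the job is handed in when it is done.

Besides the shell and the picture viewer there is one more tool, called by a JSON object that holds its "op" and its "data". drive_tool: Moves the arm, as the interface text tells. Its arguments: {"type":"object","properties":{"series":{"type":"array","items":{"type":"object","properties":{"translation":{"type":"array","items":{"type":"number"}},"spin":{"type":"number"},"grip":{"type":"number"}}}},"grip_force":{"type":"number"}},"required":["series"]}

```bash
mkdir -p pics; cat > h.py <<'E'
from rig import bot
import numpy as np, cv2
def save(cam,name):
    p,d=bot.get_image(cam); cv2.imwrite(f'pics/{name}.png',p[:,:,::-1]); return p,d
def pts(cam,d):
    c=bot.calibration(cam);K=c['K'];T=c['world_from_camera']
    v,u=np.mgrid[:d.shape[0],:d.shape[1]]
    P=np.stack([(u-K[0,2])/K[0,0]*d,(v-K[1,2])/K[1,1]*d,d],-1)
    W=P@T[:3,:3].T+T[:3,3]; W[d==0]=np.nan
    return W
E
python3 - <<'E'
from h import *
for c in ['scene','side']:
    save(c,c+'0')
    for t in ['strainer_a','nut_a','valve','bucket_lid','square_tub','oblong_tray','bleach_bottle','spanner']:
        print(c,t,[(np.round(r['point'],3).tolist(),round(r['p'],2)) for r in bot.place_of(c,t)])
s=bot.get_state();print(s['time_s'],s['position'],s['ee_rot'],s['gripper_width'])
E
```

```text
scene strainer_a [([0.354, -0.303, -0.002], 0.77), ([0.451, -0.02, 0.006], 0.66)]
scene nut_a [([0.436, 0.156, -0.001], 0.8), ([0.448, -0.157, 0.003], 0.74), ([0.343, 0.023, 0.001], 0.69), ([0.24, 0.295, -0.0], 0.55)]
scene valve [([0.346, 0.27, -0.001], 0.74)]
scene bucket_lid [([0.584, 0.301, 0.001], 0.74)]
scene square_tub [([0.653, -0.006, -0.0], 0.69), ([0.563, -0.323, 0.001], 0.54)]
scene oblong_tray [([0.564, -0.319, -0.001], 0.71)]
scene bleach_bottle [([0.531, -0.57, -0.0], 0.61)]
scene spanner []
side strainer_a [([0.455, -0.024, 0.002], 0.65)]
side nut_a [([0.435, 0.154, -0.001], 0.71), ([0.446, -0.151, -0.003], 0.63), ([0.237, 0.295, 0.002], 0.62), ([0.343, 0.022, -0.001], 0.6)]
side valve []
side bucket_lid [([0.584, 0.296, -0.001], 0.67)]
side square_tub [([0.656, -0.007, -0.0], 0.69)]
side oblong_tray [([0.566, -0.324, 0.003], 0.74), ([0.584, 0.298, 0.002], 0.54)]
side bleach_bottle [([0.532, -0.574, -0.002], 0.81), ([0.582, 0.298, -0.0], 0.46), ([0.751, 0.216, 0.002], 0.39)]
side spanner [([0.755, 0.217, 0.001], 0.84)]
0.9 [0.22215358 0.50315752 0.25635669] [1.36972632e-05 2.06404477e-01 9.78466754e-01 6.03816246e-05] 0.9993592851216607
```

View pics/scene0.png

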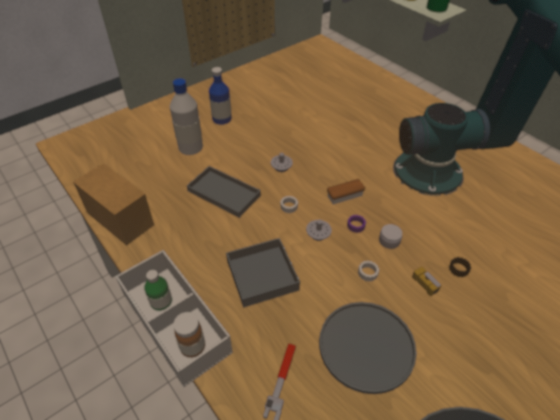

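View pics/side0.png

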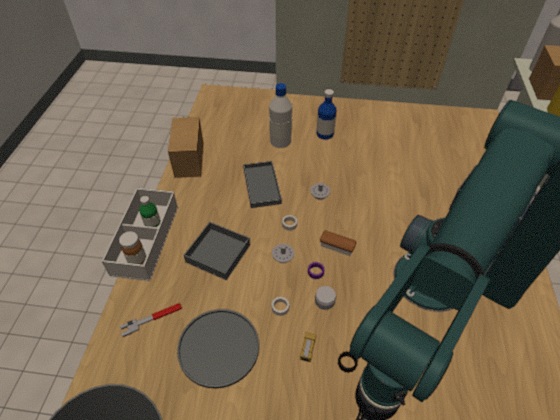

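The white nuts are at scene (369,270) and (289,204), with the purple one at (357,223) and the black one at (460,267). The strainers are at (282,162) and (319,230), and the valve is at (427,280). The clutter is a grey cylinder, a brown block and bottles. Next I'll refine these positions from the depth image.

```bash
cat > m.py <<'E'
from h import *
p,d=bot.get_image('scene'); W=pts('scene',d)
p2,d2=bot.get_image('side'); W2=pts('side',d2)
for n,(W_,p_) in {'scene':(W,p),'side':(W2,p2)}.items():
    print(n)
    for name,c,r,lo,hi in [('sB',(.354,-.303),.045,.033,.07),('sA',(.451,-.02),.045,.033,.07),('n1',(.436,.156),.04,.017,.03),('n2',(.448,-.157),.04,.017,.03),('purple',(.343,.022),.04,.017,.03),('valve',(.346,.27),.06,.012,.06),('valvelever',(.346,.27),.06,.036,.06),('lid',(.584,.3),.14,.011,.03),('tub',(.654,-.006),.13,.03,.06),('tray',(.565,-.32),.14,.017,.04)]:
        m=(np.hypot(W_[...,0]-c[0],W_[...,1]-c[1])<r)&(W_[...,2]>lo)&(W_[...,2]<hi)
        q=W_[m]
        if len(q)<4: print(name,len(q));continue
        (x,y),(w,h),a=cv2.minAreaRect((q[:,:2]*1000).astype(np.float32))
        print(name,len(q),'rect c',round(x),round(y),'size',round(w),round(h),'ang',round(a,1),'z',np.round(np.nanpercentile(q[:,2],[5,50,95])*1000),'mean',np.round(q.mean(0)*1000),p_[m].mean(0).round())
# other obstacles
m=(W2[...,2]>.02)&(W2[...,0]>.2)&(W2[...,0]<.5)&(abs(W2[...,1])<.35)
n,l,st,ce=cv2.connectedComponentsWithStats(m.astype(np.uint8))
for i in range(1,n):
    if st[i,4]>15:
        q=W2[l==i];print(ce[i].round(),q.min(0).round(3),q.max(0).round(3))
E
python3 m.py
```

```text
scene
sB 49 rect c 356 -297 size 14 17 ang 69.9 z [36. 50. 61.] mean [ 357. -298.   49.] [98. 84. 76.]
sA 59 rect c 451 -16 size 15 17 ang 28.1 z [35. 53. 62.] mean [452. -15.  51.] [100.  87.  79.]
n1 144 rect c 436 159 size 52 49 ang 78.2 z [18. 22. 25.] mean [435. 159.  22.] [137. 120. 103.]
n2 103 rect c 446 -151 size 50 47 ang 50.0 z [18. 22. 25.] mean [ 447. -150.   22.] [134. 116.  98.]
purple 121 rect c 344 25 size 49 50 ang 81.5 z [18. 22. 25.] mean [344.  25.  21.] [96. 63. 76.]
valve 386 rect c 347 273 size 71 32 ang 85.1 z [15. 30. 44.] mean [351. 275.  30.] [112.  88.  51.]
valvelever 85 rect c 346 278 size 60 13 ang 82.0 z [40. 42. 45.] mean [348. 285.  42.] [124. 107.  95.]
lid 850 rect c 584 299 size 218 218 ang 18.5 z [12. 15. 19.] mean [588. 308.  15.] [88. 79. 68.]
tub 602 rect c 654 -6 size 154 151 ang 71.1 z [31. 39. 43.] mean [655.  -2.  38.] [81. 71. 60.]
tray 451 rect c 565 -319 size 114 205 ang 17.8 z [17. 23. 29.] mean [ 566. -315.   23.] [82. 71. 59.]
side
sB 61 rect c 344 -297 size 47 56 ang 29.5 z [33. 43. 63.] mean [ 349. -299.   45.] [110. 100.  94.]
sA
[... 730 characters left out ...]
z [31. 39. 45.] mean [652.  -7.  38.] [68. 64. 57.]
tray 275 rect c 561 -320 size 110 207 ang 17.9 z [18. 26. 32.] mean [ 558. -317.   25.] [83. 75. 65.]
[320. 190.] [ 0.318 -0.334  0.021] [ 0.386 -0.265  0.065]
[279. 196.] [ 0.479 -0.301  0.02 ] [ 0.5   -0.232  0.032]
[290. 220.] [ 0.418 -0.181  0.02 ] [ 0.467 -0.129  0.031]
[338. 241.] [ 0.225 -0.118  0.02 ] [ 0.338 -0.049  0.047]
[283. 252.] [ 0.413 -0.058  0.023] [0.481 0.015 0.065]
[316. 268.] [ 0.317 -0.004  0.02 ] [0.366 0.045 0.03 ]
[326. 296.] [0.279 0.09  0.02 ] [0.337 0.148 0.048]
[280. 304.] [0.408 0.129 0.02 ] [0.457 0.181 0.03 ]
[308. 345.] [0.324 0.234 0.021] [0.361 0.306 0.048]
[347. 361.] [0.21 0.27 0.02] [0.26  0.318 0.03 ]
```

{"op": "drive_tool", "data": {"series": [{"translation":[23,-52,-8],"spin":0,"grip":1},{"translation":[23,-52,-8],"spin":0,"grip":1},{"translation":[23,-52,-8],"spin":0,"grip":1},{"translation":[23,-52,-8],"spin":0,"grip":1},{"translation":[23,-52,-8],"spin":0,"grip":1},{"translation":[23,-52,-8],"spin":0,"grip":1},{"translation":[23,-52,-8],"spin":0,"grip":1},{"translation":[23,-52,-8],"spin":0,"grip":1},{"translation":[23,-52,-8],"spin":0,"grip":1},{"translation":[22,-53,-8],"spin":0,"grip":0.6},{"translation":[0,0,0],"spin":0,"grip":0.6},{"translation":[0,0,0],"spin":0,"grip":0.6}], "grip_force": 40}}

```text
time_s: 2.5
position: [0.451, -0.0177, 0.1763]
ee_rot: [-0.0, 0.207, 0.978, 0.0]
wrist_force: [0.2, -0.2, -0.3]
gripper_width: 0.598
grip_force: 0.0
```

```bash
cat > w.py <<'E'
from h import *
import sys
name,lo,hi,r=sys.argv[1],*map(float,sys.argv[2:5])
s=bot.get_state();p,d=save('wrist',name);W=pts('wrist',d)
t=s['position'];print(s['time_s'],t,s['gripper_width'])
for q in bot.place_of('wrist',sys.argv[5]): print(np.round(q['point'],4),round(q['p'],2))
c=np.array([float(sys.argv[6]),float(sys.argv[7])])
q=W[(np.hypot(*(W[...,:2]-c).transpose(2,0,1))<r)&(W[...,2]>lo)&(W[...,2]<hi)]
if len(q): print(len(q),cv2.minAreaRect((q[:,:2]*1000).astype(np.float32)),np.percentile(q[:,2],[5,50,95]),q.mean(0))
E
python3 w.py w1 .033 .07 .04 strainer_a .451 -.018
```

```text
2.5 [ 0.45098265 -0.01766922  0.17632133] 0.5984354775356979
[ 0.4492 -0.0199  0.0009] 0.59
463 ((449.6228942871094, -18.388954162597656), (15.382240295410156, 15.195575714111328), 84.65229034423828) [0.03785029 0.05891794 0.06034876] [ 0.44782438 -0.01746297  0.05502124]
```

{"op": "drive_tool", "data": {"series": [{"translation":[-1,-1,-40],"spin":0,"grip":0.6},{"translation":[0,0,-40],"spin":0,"grip":0.6},{"translation":[0,0,-39],"spin":0,"grip":0.6},{"translation":[0,0,0],"spin":0,"grip":0},{"translation":[0,0,0],"spin":0,"grip":0},{"translation":[0,0,0],"spin":0,"grip":0},{"translation":[0,0,0],"spin":0,"grip":0},{"translation":[0,0,0],"spin":0,"grip":0},{"translation":[0,0,30],"spin":0,"grip":0},{"translation":[0,0,40],"spin":0,"grip":0},{"translation":[0,0,0],"spin":0,"grip":0}]}}

```text
time_s: 3.98
position: [0.4526, -0.0194, 0.1311]
ee_rot: [0.004, 0.206, 0.978, 0.0]
wrist_force: [0.4, -0.4, -1.4]
gripper_width: 0.173
grip_force: 39.1
```

{"op": "drive_tool", "data": {"series": [{"translation":[10,20,0],"spin":0,"grip":0},{"translation":[24,40,0],"spin":0,"grip":0},{"translation":[24,40,0],"spin":0,"grip":0},{"translation":[24,40,0],"spin":0,"grip":0},{"translation":[24,40,0],"spin":0,"grip":0},{"translation":[24,40,0],"spin":0,"grip":0},{"translation":[24,40,0],"spin":0,"grip":0},{"translation":[23,38,0],"spin":0,"grip":0},{"translation":[0,0,0],"spin":0,"grip":0},{"translation":[0,0,0],"spin":0,"grip":0}]}}

```text
time_s: 5.22
position: [0.6263, 0.2785, 0.1254]
ee_rot: [-0.001, 0.206, 0.978, -0.001]
wrist_force: [0.3, 0.5, -1.4]
gripper_width: 0.171
grip_force: 39.4
```

```bash
python3 w.py w2 .03 .2 .2 strainer_a .627 .279; python3 -c "
from h import *
print(bot.get_state()['position'],bot.get_state()['ee_rot']);save('side','s2')"
```

```text
5.225 [0.62629574 0.27847295 0.12537401] 0.1708366659798719
[0.6249 0.2788 0.0676] 0.68
52366 ((625.45947265625, 209.5181427001953), (260.9609375, 69.53434753417969), 89.85856628417969) [0.09396135 0.16613798 0.18842683] [0.6180211  0.28006485 0.15436389]
[0.62656701 0.2779209  0.12669916] [-5.90986732e-04  2.06942670e-01  9.78352746e-01 -5.34320517e-04]
```

View pics/w2.png

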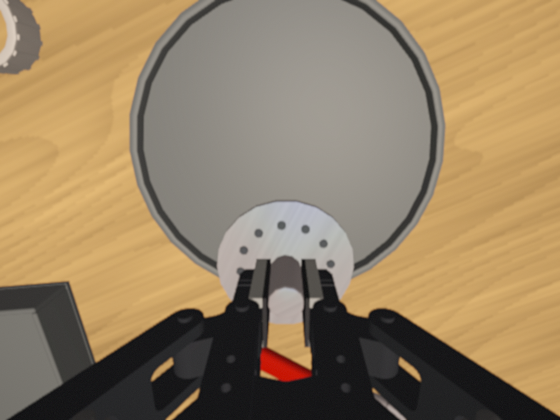

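The strainer is held upright and level, with its flange at (285,260) over the far part of the lid. I'll lower it.

{"op": "drive_tool", "data": {"series": [{"translation":[0,0,-25],"spin":0,"grip":0},{"translation":[0,0,-25],"spin":0,"grip":0},{"translation":[0,0,-10],"spin":0,"grip":0},{"translation":[0,0,-4],"spin":0,"grip":0},{"translation":[0,0,-1],"spin":0,"grip":0},{"translation":[0,0,-1],"spin":0,"grip":0},{"translation":[0,0,0],"spin":0,"grip":0}]}}

```text
time_s: 6.25
position: [0.6278, 0.2794, 0.0629]
ee_rot: [0.001, 0.206, 0.978, 0.001]
wrist_force: [-0.8, -0.2, 1.7]
gripper_width: 0.174
grip_force: 39.6
```

{"op": "drive_tool", "data": {"series": [{"translation":[0,0,0],"spin":0,"grip":0.5},{"translation":[0,0,0],"spin":0,"grip":0.5},{"translation":[0,0,0],"spin":0,"grip":0.5},{"translation":[0,0,0],"spin":0,"grip":0.5},{"translation":[0,0,20],"spin":0,"grip":0.5},{"translation":[0,0,40],"spin":0,"grip":0.5},{"translation":[0,0,40],"spin":0,"grip":0.5},{"translation":[0,0,14],"spin":0,"grip":0.6},{"translation":[-24,-50,0],"spin":0,"grip":0.6},{"translation":[-24,-50,0],"spin":0,"grip":0.6},{"translation":[-24,-50,0],"spin":0,"grip":0.6},{"translation":[-24,-50,0],"spin":0,"grip":0.6}]}}

```text
time_s: 7.75
position: [0.5298, 0.0777, 0.1748]
ee_rot: [-0.0, 0.206, 0.978, -0.0]
wrist_force: [0.4, -0.9, 0.3]
gripper_width: 0.598
grip_force: 0.0
```

{"op": "drive_tool", "data": {"series": [{"translation":[-24,-50,0],"spin":0,"grip":0.6},{"translation":[-24,-50,0],"spin":0,"grip":0.6},{"translation":[-24,-50,0],"spin":0,"grip":0.6},{"translation":[-24,-50,0],"spin":0,"grip":0.6},{"translation":[-24,-50,0],"spin":0,"grip":0.6},{"translation":[-24,-50,0],"spin":0,"grip":0.6},{"translation":[-20,-50,0],"spin":0,"grip":0.6},{"translation":[-12,-28,0],"spin":0,"grip":0.6},{"translation":[0,0,0],"spin":0,"grip":0.6},{"translation":[0,0,0],"spin":0,"grip":0.6}]}}

```text
time_s: 9.0
position: [0.3552, -0.2981, 0.1749]
ee_rot: [-0.0, 0.206, 0.978, 0.001]
wrist_force: [0.6, 0.6, -0.7]
gripper_width: 0.599
grip_force: 0.0
```

```bash
python3 w.py w3 .033 .07 .04 strainer_a .355 -.299
```

```text
9.0 [ 0.35516544 -0.29805503  0.17494047] 0.598851090583732
[ 0.3604 -0.2977 -0.0014] 0.66
477 ((355.61090087890625, -300.6920471191406), (14.867095947265625, 15.24167251586914), 2.33524751663208) [0.03674035 0.05886966 0.06041169] [ 0.353865   -0.2997887   0.05462959]
```

{"op": "drive_tool", "data": {"series": [{"translation":[0,-2,-40],"spin":0,"grip":0.6},{"translation":[0,0,-40],"spin":0,"grip":0.6},{"translation":[0,0,-38],"spin":0,"grip":0.6},{"translation":[0,0,0],"spin":0,"grip":0},{"translation":[0,0,0],"spin":0,"grip":0},{"translation":[0,0,0],"spin":0,"grip":0},{"translation":[0,0,0],"spin":0,"grip":0},{"translation":[0,0,0],"spin":0,"grip":0},{"translation":[0,0,30],"spin":0,"grip":0},{"translation":[0,0,60],"spin":0,"grip":0},{"translation":[0,0,20],"spin":0,"grip":0},{"translation":[0,0,0],"spin":0,"grip":0}]}}

```text
time_s: 10.6
position: [0.356, -0.3018, 0.1696]
ee_rot: [0.002, 0.206, 0.978, -0.001]
wrist_force: [-0.2, 0.6, -2.3]
gripper_width: 0.168
grip_force: 39.1
```

{"op": "drive_tool", "data": {"series": [{"translation":[7,24,0],"spin":0,"grip":0},{"translation":[14,48,0],"spin":0,"grip":0},{"translation":[14,48,0],"spin":0,"grip":0},{"translation":[14,48,0],"spin":0,"grip":0},{"translation":[14,48,0],"spin":0,"grip":0},{"translation":[14,48,0],"spin":0,"grip":0},{"translation":[14,48,0],"spin":0,"grip":0},{"translation":[14,48,0],"spin":0,"grip":0},{"translation":[14,48,0],"spin":0,"grip":0},{"translation":[14,48,0],"spin":0,"grip":0},{"translation":[14,48,0],"spin":0,"grip":0},{"translation":[14,48,0],"spin":0,"grip":0}]}}

```text
time_s: 12.1
position: [0.5154, 0.2523, 0.1646]
ee_rot: [-0.002, 0.206, 0.978, -0.001]
wrist_force: [0.1, -0.8, -1.7]
gripper_width: 0.171
grip_force: 39.2
```

{"op": "drive_tool", "data": {"series": [{"translation":[14,40,0],"spin":0,"grip":0},{"translation":[9,25,0],"spin":0,"grip":0},{"translation":[0,0,0],"spin":0,"grip":0},{"translation":[0,0,0],"spin":0,"grip":0}]}}

```text
time_s: 12.6
position: [0.5383, 0.3152, 0.1654]
ee_rot: [-0.001, 0.207, 0.978, -0.001]
wrist_force: [0.4, -0.1, -0.8]
gripper_width: 0.17
grip_force: 39.3
```

```bash
python3 w.py w4 .03 .2 .2 strainer_a .627 .279
```

```text
12.6 [0.5383245  0.31519965 0.16535846] 0.17044176405931152
[0.538  0.3154 0.1047] 0.76
22839 ((606.7371826171875, 235.659912109375), (136.63803100585938, 278.537353515625), 25.76413917541504) [0.13310977 0.16658727 0.19849855] [0.53415897 0.31735884 0.16302625]
```

View pics/w4.png

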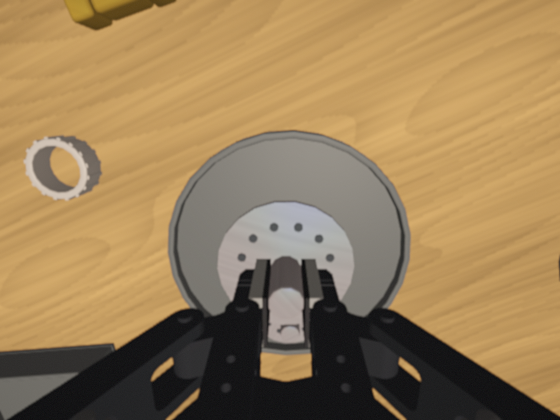

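The second strainer is held level at (285,255), over the near half of the lid. The first one is hidden behind the fingers at about (290,330). I'll lower this one.

{"op": "drive_tool", "data": {"series": [{"translation":[0,0,-45],"spin":0,"grip":0},{"translation":[0,0,-45],"spin":0,"grip":0},{"translation":[0,0,-10],"spin":0,"grip":0},{"translation":[0,0,-4],"spin":0,"grip":0},{"translation":[0,0,-1],"spin":0,"grip":0},{"translation":[0,0,-1],"spin":0,"grip":0},{"translation":[0,0,0],"spin":0,"grip":0}]}}

```text
time_s: 13.58
position: [0.5399, 0.3165, 0.0628]
ee_rot: [0.001, 0.206, 0.978, 0.001]
wrist_force: [0.2, -0.4, 0.5]
gripper_width: 0.169
grip_force: 39.7
```

{"op": "drive_tool", "data": {"series": [{"translation":[0,0,0],"spin":0,"grip":0.5},{"translation":[0,0,0],"spin":0,"grip":0.5},{"translation":[0,0,0],"spin":0,"grip":0.5},{"translation":[0,0,0],"spin":0,"grip":0.5},{"translation":[0,0,20],"spin":0,"grip":0.5},{"translation":[0,0,47],"spin":0,"grip":0.5},{"translation":[0,0,47],"spin":0,"grip":1},{"translation":[-26,-40,0],"spin":5,"grip":1},{"translation":[-26,-40,0],"spin":0,"grip":1},{"translation":[-26,-40,0],"spin":0,"grip":1},{"translation":[-26,-39,0],"spin":0,"grip":1},{"translation":[0,0,0],"spin":0,"grip":1}]}}

```text
time_s: 15.08
position: [0.434, 0.1555, 0.1769]
ee_rot: [0.001, 0.165, 0.986, 0.0]
wrist_force: [-0.4, 0.2, 0.2]
gripper_width: 1.0
grip_force: 0.0
```

```bash
python3 w.py w5 .017 .03 .04 nut_a .435 .157
python3 - <<'E'
from h import *
p,d=save('side','s5');W=pts('side',d)
for r in bot.place_of('side','strainer_a')+bot.place_of('scene','strainer_a'): print(np.round(r['point'],3),round(r['p'],2))
E
```

```text
15.075 [0.43402848 0.15549032 0.1768915 ] 0.9997371736615082
[0.4367 0.1531 0.0031] 0.95
[ 0.4467 -0.1488  0.0008] 0.79
[0.3437 0.0182 0.0023] 0.71
1230 ((436.1611328125, 158.6769256591797), (51.13087463378906, 51.1959228515625), 39.751060485839844) [0.01886602 0.0222072  0.02352591] [0.4354547  0.158937   0.02196053]
[0.54  0.314 0.003] 0.94
[ 0.353 -0.301  0.001] 0.86
[ 0.45  -0.019  0.006] 0.71
```

View pics/w5.png

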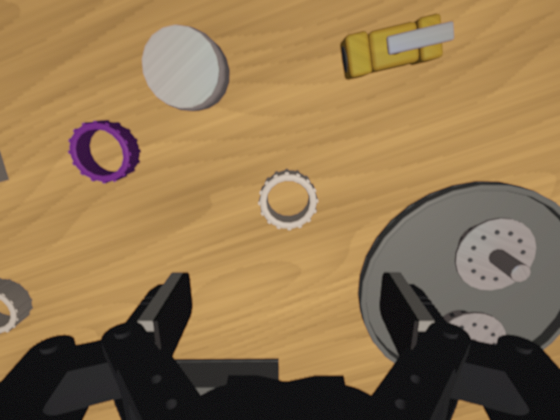

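View pics/s5.png

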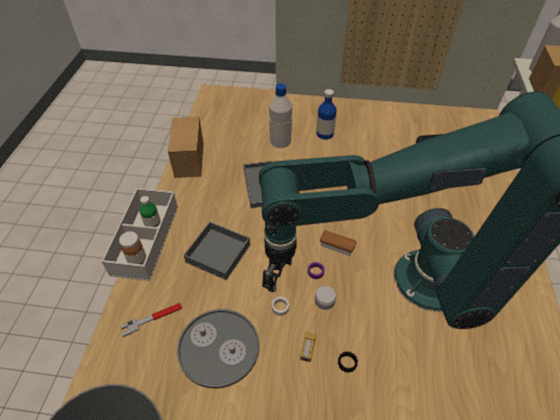

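Both strainers stand upright in the lid at (203,333) and (232,352) in the side picture. The white nut is centred under the tool, so I'll pick it next.

{"op": "drive_tool", "data": {"series": [{"translation":[1,0,-50],"spin":0,"grip":1},{"translation":[0,0,-50],"spin":0,"grip":1},{"translation":[0,0,-38],"spin":0,"grip":1},{"translation":[0,0,-10],"spin":0,"grip":1},{"translation":[0,0,0],"spin":0,"grip":0},{"translation":[0,0,0],"spin":0,"grip":0},{"translation":[0,0,0],"spin":0,"grip":0},{"translation":[0,0,0],"spin":0,"grip":0},{"translation":[0,0,0],"spin":0,"grip":0},{"translation":[0,0,50],"spin":0,"grip":0},{"translation":[0,0,50],"spin":0,"grip":0},{"translation":[0,0,0],"spin":0,"grip":0}], "grip_force": 30}}

```text
time_s: 16.82
position: [0.4394, 0.1579, 0.1329]
ee_rot: [0.005, 0.164, 0.987, 0.002]
wrist_force: [0.4, -0.6, -1.3]
gripper_width: 0.564
grip_force: 31.6
```

{"op": "drive_tool", "data": {"series": [{"translation":[20,-14,0],"spin":0,"grip":0},{"translation":[40,-28,0],"spin":0,"grip":0},{"translation":[40,-28,0],"spin":0,"grip":0},{"translation":[40,-28,0],"spin":0,"grip":0},{"translation":[40,-28,0],"spin":0,"grip":0},{"translation":[40,-28,0],"spin":0,"grip":0},{"translation":[29,-22,0],"spin":0,"grip":0},{"translation":[0,0,0],"spin":0,"grip":0},{"translation":[0,0,0],"spin":0,"grip":0}]}}

```text
time_s: 17.95
position: [0.6841, -0.0184, 0.1258]
ee_rot: [-0.002, 0.164, 0.987, 0.0]
wrist_force: [0.2, -0.7, -1.1]
gripper_width: 0.567
grip_force: 31.6
```

```bash
python3 w.py w6 .03 .046 .13 nut_a .653 -.007
```

```text
17.95 [ 0.68411384 -0.0184436   0.1258293 ] 0.5671224342557678
8465 ((654.7225341796875, -7.102500915527344), (150.6114044189453, 150.0082244873047), 71.5238265991211) [0.03134751 0.04010992 0.04176067] [ 0.63926137 -0.00159977  0.03850928]
```

View pics/w6.png

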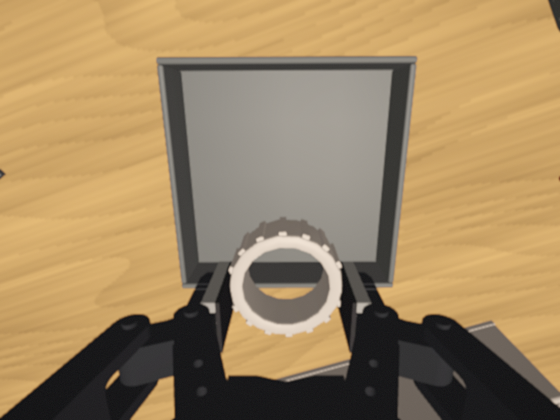

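The nut is held level at (287,285) and square to the tub, whose measured centre is (655,-7) at 71.5°. I'll lower it.

{"op": "drive_tool", "data": {"series": [{"translation":[1,0,-40],"spin":0,"grip":0},{"translation":[0,0,-35],"spin":0,"grip":0},{"translation":[0,0,-15],"spin":0,"grip":0},{"translation":[0,0,-4],"spin":0,"grip":0},{"translation":[0,0,-1],"spin":0,"grip":0},{"translation":[0,0,-1],"spin":0,"grip":0},{"translation":[0,0,0],"spin":0,"grip":0}]}}

```text
time_s: 18.92
position: [0.687, -0.0186, 0.0337]
ee_rot: [0.001, 0.163, 0.987, 0.0]
wrist_force: [-2.6, 0.8, 4.9]
gripper_width: 0.569
grip_force: 32.0
```

{"op": "drive_tool", "data": {"series": [{"translation":[0,0,1],"spin":0,"grip":0.78},{"translation":[0,0,0],"spin":0,"grip":0.78},{"translation":[0,0,0],"spin":0,"grip":0.78},{"translation":[0,0,20],"spin":0,"grip":0.78},{"translation":[0,0,60],"spin":0,"grip":0.8},{"translation":[0,0,60],"spin":0,"grip":1},{"translation":[-48,-26,3],"spin":0,"grip":1},{"translation":[-48,-27,0],"spin":0,"grip":1},{"translation":[-48,-27,0],"spin":0,"grip":1},{"translation":[-48,-27,0],"spin":0,"grip":1},{"translation":[-48,-27,0],"spin":0,"grip":1},{"translation":[0,0,0],"spin":0,"grip":1}]}}

```text
time_s: 20.42
position: [0.444, -0.1542, 0.1768]
ee_rot: [0.001, 0.166, 0.986, -0.001]
wrist_force: [0.5, 0.9, -0.0]
gripper_width: 0.999
grip_force: 0.0
```

```bash
python3 w.py w7 .017 .03 .04 nut_a .446 -.152;python3 - <<'E'
from h import *
p,d=save('scene','s7')
for r in bot.place_of('scene','nut_a'): print(np.round(r['point'],3),round(r['p'],2))
W=pts('scene',d);q=W[(np.hypot(W[...,0]-.686,W[...,1]+.018)<.04)&(W[...,2]>.018)&(W[...,2]<.032)]
print(len(q),cv2.minAreaRect((q[:,:2]*1000).astype(np.float32)),np.percentile(q[:,2],[5,50,95]))
E
```

```text
20.425 [ 0.44400083 -0.15418181  0.17684067] 0.9991845203744969
[ 0.5648 -0.3187  0.0019] 0.68
[0.3457 0.0175 0.0025] 0.62
1221 ((447.525146484375, -152.66358947753906), (51.45826721191406, 50.86091995239258), 83.95479583740234) [0.01900272 0.02221254 0.0234999 ] [ 0.44674899 -0.15236125  0.02194865]
[ 0.446 -0.158  0.001] 0.79
[ 0.685 -0.02   0.003] 0.74
[ 0.237  0.297 -0.004] 0.51
[0.344 0.02  0.001] 0.47
176 ((683.9154052734375, -15.605186462402344), (52.54774475097656, 48.52675247192383), 53.23318099975586) [0.01878381 0.02529592 0.02947142]
```

{"op": "drive_tool", "data": {"series": [{"translation":[1,-1,-50],"spin":0,"grip":1},{"translation":[0,0,-50],"spin":0,"grip":1},{"translation":[0,0,-38],"spin":0,"grip":1},{"translation":[0,0,-10],"spin":0,"grip":1},{"translation":[0,0,0],"spin":0,"grip":0},{"translation":[0,0,0],"spin":0,"grip":0},{"translation":[0,0,0],"spin":0,"grip":0},{"translation":[0,0,0],"spin":0,"grip":0},{"translation":[0,0,0],"spin":0,"grip":0},{"translation":[0,0,50],"spin":0,"grip":0},{"translation":[0,0,50],"spin":0,"grip":0},{"translation":[0,0,0],"spin":0,"grip":0}]}}

```text
time_s: 22.12
position: [0.4501, -0.1554, 0.133]
ee_rot: [0.006, 0.164, 0.987, -0.002]
wrist_force: [0.0, 0.1, -0.6]
gripper_width: 0.573
grip_force: 31.6
```

{"op": "drive_tool", "data": {"series": [{"translation":[20,18,0],"spin":0,"grip":0},{"translation":[34,31,0],"spin":0,"grip":0},{"translation":[34,31,0],"spin":0,"grip":0},{"translation":[34,31,0],"spin":0,"grip":0},{"translation":[34,31,0],"spin":0,"grip":0},{"translation":[18,15,0],"spin":0,"grip":0},{"translation":[0,0,0],"spin":0,"grip":0},{"translation":[0,0,-40],"spin":0,"grip":0},{"translation":[0,0,-35],"spin":0,"grip":0},{"translation":[0,0,-10],"spin":0,"grip":0}]}}

```text
time_s: 23.38
position: [0.6178, 0.0024, 0.0385]
ee_rot: [-0.004, 0.164, 0.986, -0.0]
wrist_force: [-0.8, 0.0, 0.3]
gripper_width: 0.578
grip_force: 31.6
```

{"op": "drive_tool", "data": {"series": [{"translation":[0,0,-5],"spin":0,"grip":0},{"translation":[0,0,-4],"spin":0,"grip":0},{"translation":[0,0,-1],"spin":0,"grip":0},{"translation":[0,0,-1],"spin":0,"grip":0},{"translation":[0,0,0],"spin":0,"grip":0}]}}

```text
time_s: 24.0
position: [0.6219, 0.0029, 0.0338]
ee_rot: [0.001, 0.163, 0.987, -0.0]
wrist_force: [-2.3, -0.2, 6.3]
gripper_width: 0.577
grip_force: 32.1
```

{"op": "drive_tool", "data": {"series": [{"translation":[0,0,1],"spin":0,"grip":0.78},{"translation":[0,0,0],"spin":0,"grip":0.78},{"translation":[0,0,0],"spin":0,"grip":0.78},{"translation":[0,0,20],"spin":0,"grip":0.78},{"translation":[0,0,60],"spin":0,"grip":0.8},{"translation":[0,0,60],"spin":0,"grip":0.8},{"translation":[-34,33,3],"spin":-10,"grip":0.8},{"translation":[-34,33,0],"spin":-10,"grip":0.8},{"translation":[-34,33,0],"spin":-10,"grip":0.8},{"translation":[-34,33,0],"spin":-10,"grip":0.8},{"translation":[-34,33,0],"spin":-10,"grip":0.8},{"translation":[-34,33,0],"spin":-10,"grip":0.8}]}}

```text
time_s: 25.5
position: [0.4163, 0.2022, 0.1771]
ee_rot: [0.001, 0.637, 0.771, 0.001]
wrist_force: [0.8, 0.1, -0.3]
gripper_width: 0.798
grip_force: 0.0
```

{"op": "drive_tool", "data": {"series": [{"translation":[-34,33,0],"spin":-10,"grip":0.8},{"translation":[-37,37,0],"spin":-7,"grip":0.8},{"translation":[0,0,0],"spin":0,"grip":0.8},{"translation":[0,0,0],"spin":0,"grip":0.8}]}}

```text
time_s: 26.0
position: [0.3466, 0.2711, 0.1765]
ee_rot: [0.001, 0.742, 0.671, 0.001]
wrist_force: [0.2, -0.4, -1.0]
gripper_width: 0.797
grip_force: 0.0
```

```bash
python3 w.py w8 .01 .06 .06 valve .346 .272; python3 - <<'E'
from h import *
p,d=save('scene','s8');W=pts('scene',d)
for c in [(.686,-.018),(.621,.004)]:
    q=W[(np.hypot(W[...,0]-c[0],W[...,1]-c[1])<.035)&(W[...,2]>.018)&(W[...,2]<.032)]
    print(len(q),cv2.minAreaRect((q[:,:2]*1000).astype(np.float32)),np.percentile(q[:,2],[5,50,95]))
E
```

```text
26.0 [0.34664601 0.27112946 0.17646772] 0.7967813998097313
[0.3457 0.2717 0.0021] 0.95
2764 ((345.5797119140625, 271.5388488769531), (71.216796875, 29.692888259887695), 82.78719329833984) [0.02489405 0.02990917 0.04277962] [0.34590968 0.27443091 0.03259828]
175 ((683.625244140625, -16.105026245117188), (52.5169792175293, 48.69866943359375), 53.335227966308594) [0.01920462 0.02511674 0.02921981]
172 ((617.4296264648438, 5.779766082763672), (51.48876190185547, 50.631744384765625), 29.913354873657227) [0.0193736  0.02504479 0.02945169]
```

View pics/w8.png

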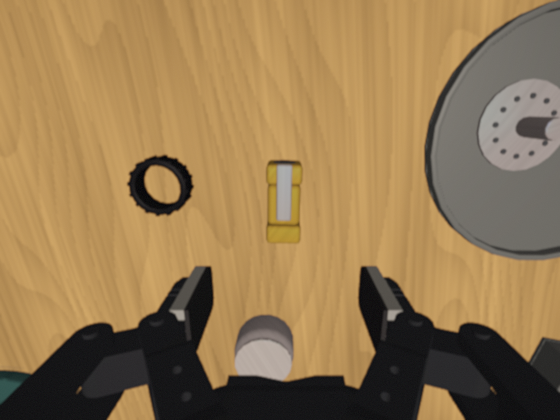

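View pics/s8.png

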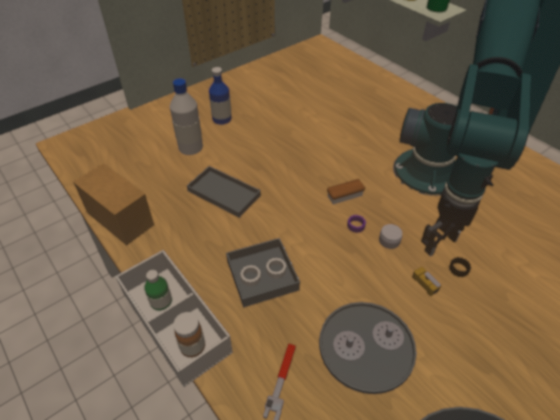

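Both nuts lie flat in the tub, at scene pixels (250,273) and (277,266). The valve is centred and aligned with the jaws, so I'll pick it.

{"op": "drive_tool", "data": {"series": [{"translation":[0,0,-50],"spin":-1.5,"grip":0.8},{"translation":[0,0,-50],"spin":0,"grip":0.8},{"translation":[0,0,-35],"spin":0,"grip":0.8},{"translation":[0,0,-10],"spin":0,"grip":0.8},{"translation":[0,0,0],"spin":0,"grip":0},{"translation":[0,0,0],"spin":0,"grip":0},{"translation":[0,0,0],"spin":0,"grip":0},{"translation":[0,0,0],"spin":0,"grip":0},{"translation":[0,0,0],"spin":0,"grip":0},{"translation":[0,0,40],"spin":0,"grip":0},{"translation":[0,0,60],"spin":0,"grip":0},{"translation":[0,0,0],"spin":0,"grip":0}], "grip_force": 50}}

```text
time_s: 27.65
position: [0.3493, 0.2731, 0.1362]
ee_rot: [0.001, 0.751, 0.661, 0.006]
wrist_force: [0.3, -0.7, -1.5]
gripper_width: 0.315
grip_force: 50.0
```

{"op": "drive_tool", "data": {"series": [{"translation":[8,-22,0],"spin":2,"grip":0},{"translation":[17,-46,0],"spin":2,"grip":0},{"translation":[17,-46,0],"spin":2,"grip":0},{"translation":[17,-46,0],"spin":2,"grip":0},{"translation":[17,-46,0],"spin":2,"grip":0},{"translation":[17,-46,0],"spin":2,"grip":0},{"translation":[17,-46,0],"spin":2,"grip":0},{"translation":[17,-46,0],"spin":2,"grip":0},{"translation":[17,-46,0],"spin":2,"grip":0},{"translation":[17,-46,0],"spin":2,"grip":0},{"translation":[17,-46,0],"spin":2,"grip":0},{"translation":[17,-46,0],"spin":3,"grip":0}]}}

```text
time_s: 29.15
position: [0.5408, -0.2579, 0.1285]
ee_rot: [-0.001, 0.589, 0.808, -0.0]
wrist_force: [0.1, 0.3, -1.7]
gripper_width: 0.315
grip_force: 50.0
```

{"op": "drive_tool", "data": {"series": [{"translation":[15,-42,0],"spin":0,"grip":0},{"translation":[8,-22,0],"spin":0,"grip":0},{"translation":[0,0,0],"spin":0,"grip":0},{"translation":[0,0,0],"spin":0,"grip":0}]}}

```text
time_s: 29.65
position: [0.5635, -0.3197, 0.129]
ee_rot: [-0.001, 0.59, 0.807, 0.0]
wrist_force: [-0.4, 1.1, -2.3]
gripper_width: 0.315
grip_force: 49.9
```

```bash
python3 w.py w9 .017 .029 .14 valve .564 -.32
```

```text
29.65 [ 0.56351085 -0.31970872  0.12895181] 0.3146807598249844
[ 0.5623 -0.3214  0.0996] 0.71
4726 ((565.466064453125, -319.69244384765625), (110.36148834228516, 198.05735778808594), 18.212478637695312) [0.01857578 0.02540634 0.02677596] [ 0.55255119 -0.27624086  0.02451634]
```

View pics/w9.png

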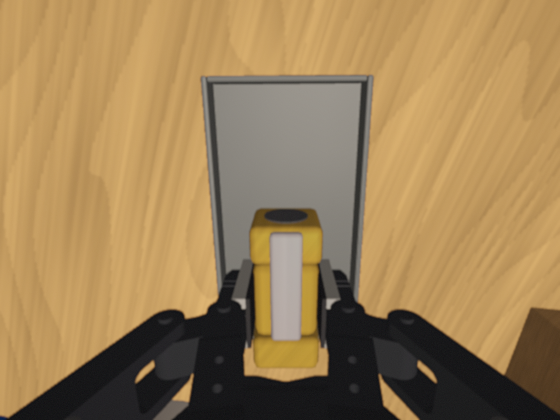

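The valve is held level at (286,285) with its lever on top, square to the tray and well clear of the walls and the box. I'll lower it.

{"op": "drive_tool", "data": {"series": [{"translation":[1,0,-40],"spin":0,"grip":0},{"translation":[0,0,-35],"spin":0,"grip":0},{"translation":[0,0,-13],"spin":0,"grip":0},{"translation":[0,0,-4],"spin":0,"grip":0},{"translation":[0,0,-2],"spin":0,"grip":0},{"translation":[0,0,-1],"spin":0,"grip":0},{"translation":[0,0,-1],"spin":0,"grip":0},{"translation":[0,0,0],"spin":0,"grip":0}]}}

```text
time_s: 30.75
position: [0.566, -0.3215, 0.0366]
ee_rot: [0.002, 0.59, 0.807, 0.0]
wrist_force: [-1.5, -0.2, 4.6]
gripper_width: 0.317
grip_force: 50.8
```

{"op": "drive_tool", "data": {"series": [{"translation":[0,0,1],"spin":0,"grip":0.6},{"translation":[0,0,0],"spin":0,"grip":0.6},{"translation":[0,0,0],"spin":0,"grip":0.6},{"translation":[0,0,20],"spin":0,"grip":0.6},{"translation":[0,0,50],"spin":0,"grip":0.6},{"translation":[0,0,60],"spin":0,"grip":0.6},{"translation":[0,0,50],"spin":0,"grip":0.6},{"translation":[-40,30,0],"spin":0,"grip":0.6},{"translation":[-40,30,0],"spin":0,"grip":0.6},{"translation":[0,0,0],"spin":0,"grip":0.6},{"translation":[0,0,0],"spin":0,"grip":0.6}]}}

```text
time_s: 32.12
position: [0.4857, -0.2612, 0.217]
ee_rot: [0.002, 0.59, 0.807, 0.0]
wrist_force: [-0.1, 0.2, 0.3]
gripper_width: 0.601
grip_force: 0.0
```

```bash
python3 - <<'E'
from h import *
a,_=save('scene','s10');b,_=save('wrist','w10')
cv2.imwrite('pics/final.png',cv2.resize(np.hstack([a,b])[:,:,::-1],(800,300)))
E
```

```text
(no output)
```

View pics/final.png

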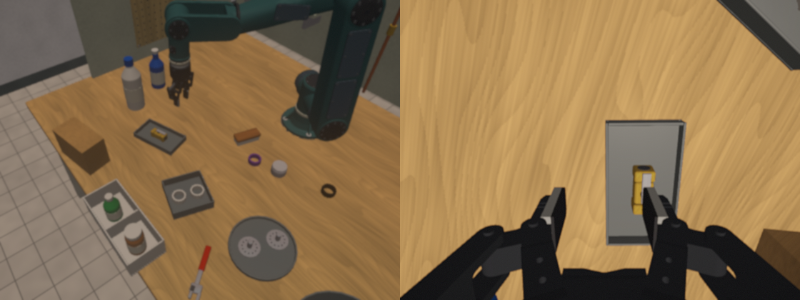

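The final pictures show all five parts in their containers: the valve in the tray at (160,134), the nuts at (180,195) and (197,190), and the strainers at (250,246) and (277,240). The bottle and spanner haven't moved, and the arm is clear.

```bash
python3 -c "
from rig import bot
print(bot.close_job())"
```

```text
the job is handed in; nothing more can be done
None
```

The job is handed in at about 32 s of the 122 s: both strainers stand upright in the lid, both white nuts lie flat in the tub, the valve lies lever-up in the tray, and the bottle, spanner and look-alikes were left alone.

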